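# Refill the scent pot with fresh plaster stones and stir it through

### The job

Refill the brass scent pot on the therapist's desk: lift its lid off into the wooden lid rest, take every plaster stone there is out of the casting mould and put it into the pot, then take the wooden rod from its stand and stir stones and beads well through, round and round the whole pot at least twice with the rod's end down among the beads. Then stand the rod back in its stand and put the lid back squarely on the pot, with all the stones and beads inside; do not knock the other things on the desk about.

Things in the scene. Friction and masses are not known exactly. Their poses are not given: they have to be found in the camera images.
- pot: the open brass scent pot, round, 150 mm outside, 52 mm high; wall 5 mm, inner floor 6 mm above its underside, inside 140 mm across (beads and stones slide easily in it); it stands firm on the table; origin: centre of its underside, z up, x pointing away from the robot
- lid: the pot's loose perforated brass lid, 300 g: plug 130 mm across and 6 mm thick below (about 4 mm to spare all round in the pot's mouth), disc 154 mm across and 4 mm thick, plain round knob 22 mm across and 28 mm tall. Origin: centre of the plug's underside, z up; knob from z = 10 to 38 mm. On the pot, as at the start, the disc lies on the rim, origin 46 mm above the table
- rest: the lid rest, a light wooden saucer 178 mm across with a raised rim 16 mm high, inside 168 mm across at the rim, inner floor 6 mm above the table; fixed to the table; origin: centre of its underside. It is on one side of the pot and the mould on the other, either way round
- mould: lower half of the two-part casting mould, a grey slab 120 x 140 x 22 mm, fixed to the table, its upper half already taken off; four open cavities 30 x 22 mm and 7 mm deep, so that a stone stands 13 mm proud; origin: centre of its underside, cavities centred at x, y = (-25,-30), (-25,30), (25,-30), (25,30) mm in its frame, length along its x
- rod: the wooden stirring rod, about 30 g, 126 mm long: a round shank 14 mm thick for the lower 50 mm, then a square handle 16 x 16 mm from 50 to 107 mm (flats along its x and y), then a ball 24 mm across at the top (centre at 114 mm); origin: centre of its lower end, z along the rod to the ball; at the start it stands upright in its stand, turned any way
- stand: the rod's stand, a dark wooden block 66 x 66 x 52 mm, fixed to the table, with one upright bore in the middle, 30 mm across, 42 mm deep (its floor is 10 mm above the table); origin: centre of its underside. It stands beyond the pot, to the left or to the right; the brass cylinder on the other side is not part of the job
- handgrip: a bystander: brass hand electrode, a loose upright cylinder 42 mm across and 85 mm tall; origin: centre of its underside
- oil: a bystander: small loose amber bottle 30 mm across and 72 mm tall beyond the pot; origin: centre of its underside
- stone0: a cast plaster scent stone, a white bar with rounded edges 28 x 20 x 20 mm, about 16 g; absent (None) if that cavity is empty; origin at its centre, x along its length; at the start it lies in cavity (-25, -30) of the mould, x along the mould's x, its centre 25 mm above the table
- stone1: a cast plaster scent stone, a white bar with rounded edges 28 x 20 x 20 mm, about 16 g; absent (None) if that cavity is empty; origin at its centre, x along its length; at the start it lies in cavity (-25, 30) of the mould, x along the mould's x, its centre 25 mm above the table
- stone2: a cast plaster scent stone, a white bar with rounded edges 28 x 20 x 20 mm, about 16 g; absent (None) if that cavity is empty; origin at its centre, x along its length; at the start it lies in cavity (25, -30) of the mould, x along the mould's x, its centre 25 mm above the table
- stone3: a cast plaster scent stone, a white bar with rounded edges 28 x 20 x 20 mm, about 16 g; absent (None) if that cavity is empty; origin at its centre, x along its length; at the start it lies in cavity (25, 30) of the mould, x along the mould's x, its centre 25 mm above the table
- bead0: a polished round lava bead, dark grey, 20 mm across, 12 g, loose in the pot from the start; origin at its centre
- bead1: a polished round lava bead, dark grey, 20 mm across, 12 g, loose in the pot from the start; origin at its centre
- bead2: a polished round lava bead, dark grey, 20 mm across, 12 g, loose in the pot from the start; origin at its centre
- bead3: a polished round lava bead, dark grey, 20 mm across, 12 g, loose in the pot from the start; origin at its centre
- bead4: a polished round lava bead, dark grey, 20 mm across, 12 g, loose in the pot from the start; origin at its centre
- bead5: a polished round lava bead, dark grey, 20 mm across, 12 g, loose in the pot from the start; origin at its centre

How it is judged (in metres and radians):
On the way, in this order (a step that is already met when the one before it is completed fails the run):
1. the lid lies flat in the lid rest, let go (horizontal distance between lid and rest below 0.012 m and z of lid in the frame of rest below 0.01 m and angle between lid's own z axis and vertical below 0.08 rad and contact force between lid and the fingers below 0.3 N), for 0.3 s.
2. every stone there is lies in the pot, let go (horizontal distance between each of stone0, stone1, stone2, stone3 and pot below 0.069 m and height (world z) of each of stone0, stone1, stone2, stone3 below 0.046 m and contact force between each of stone0, stone1, stone2, stone3 and the fingers below 0.3 N), for 0.3 s.
3. stirring: the rod's end, down among the beads, is in the half of the pot nearer the robot (horizontal distance between rod and pot below 0.069 m and z of rod in the frame of pot below 0.028 m and x of rod in the frame of pot below -0.012 m), for 0.1 s.
4. it has come round to the far half (horizontal distance between rod and pot below 0.069 m and z of rod in the frame of pot below 0.028 m and x of rod in the frame of pot above 0.012 m), for 0.1 s.
5. round to the near half again (all of step 3), for 0.1 s.
6. and to the far half again, with most of the beads shifted: of each of three pairs of beads at least one is more than 10 mm from where it lay at first (all of step 4 and distance of any of bead0, bead3 from where it was at the start of the episode above 0.01 m and distance of any of bead1, bead4 from where it was at the start of the episode above 0.01 m and distance of any of bead2, bead5 from where it was at the start of the episode above 0.01 m), for 0.1 s.
7. the rod stands in its stand again, let go (horizontal distance between rod and stand below 0.014 m and z of rod in the frame of stand below 0.018 m and angle between rod's own z axis and vertical below 0.45 rad and contact force between rod and the fingers below 0.3 N), for 0.3 s.
At the end, for the whole second after the job is handed in: the lid sits level on the pot's rim, at rest, within 9 mm of centred with its plug inside the mouth; every stone there is and all six beads are inside the pot; the rod stands in the bore of its stand, its end within 8 mm of the bore's floor, leaning less than 0.45 rad (against the bore's edge) (all of step 7 and horizontal distance between lid and pot below 0.009 m and z of lid in the frame of pot between 0.04 and 0.05 m and angle between lid's own z axis and vertical below 0.05 rad and linear speed of lid below 0.02 m/s and horizontal distance between each of stone0, stone1, stone2, stone3, bead0, bead1, bead2, bead3, bead4, bead5 and pot below 0.069 m and height (world z) of each of stone0, stone1, stone2, stone3, bead0, bead1, bead2, bead3, bead4, bead5 below 0.046 m); the robot touches nothing.
It fails at once if a bystander (hand electrode or bottle) is shoved more than 30 mm or knocked over (distance of any of handgrip, oil from where it was at the start of the episode above 0.03 m or angle between any of handgrip, oil's own z axis and vertical above 0.5 rad).
Of stone0, stone1, stone2, stone3 only 2 to 4 are there at a start; the rules pass over those that are not, and their reading is None.
At some moment in a run one of stone0, stone1, stone2, stone3 may be knocked a few centimetres aside while the robot is not near it.
Once in a run the grip may slacken for a moment while it holds something.
It also fails if it takes over 210 s, if anything falls off the work surface, if the arm or the gripper's body presses on something with over 40 N, if the wrist force passes 120 N, or if a joint passes its speed limit or range.

### The arm

A 6-joint arm with a two-finger parallel gripper is mounted at the origin on the work surface. World frame = base frame: x ahead of the robot, y to its left, z up, the work surface at z = 0. Lengths are in m, angles in degrees, forces in N, time in s.
With the tool pointing down it reaches from about 0.35 to 0.875 m from the base axis. Payload 4.2 kg.
Tool frame: the origin (TCP) lies on the centre line of the jaws, within the pads' length; the fingertips stand r.tip_extent ahead of it and the grasp point (between the pads) lies 11 mm behind it (r.tip_extent is the distance from the TCP to the fingertips, in m); z points along the fingers, y is the line along which they close (so a half turn about z gives the same grasp; the last joint's range is limited). The gripper opens to 87 mm and grips with 3 to 60 N. Pads are 19 mm wide; open, the fingers measure 117 mm over their backs; the gripper's body (75 mm by 190 mm) begins 51 mm behind the grasp point.
Start: joints at [-52.506, 22.042, 0.453, 0, -68.411, -14.817], TCP at [0.241, -0.577, 0.231] pointing down, gripper open.
Joint ranges: [-179.83, 179.83], [-69.29, 118.12], [-61.27, 80.66], [-181.25, 117.63], [-171.15, -9.14], [-177.46, 177.46]. Speed limits (degrees/s): [159.86, 159.86, 180, 180, 180, 180].

### API

Orientations are given as a 3x3 rotation matrix whose columns are the frame's x, y, z axes.
In Python, from station import r gives the robot as it stands.
- The arm moves only by the shell command python3 -m jog 'ROWS'. ROWS is text: rows parted by semicolons, each of 5 numbers parted by spaces: the opening, from 0 (shut) to 1 (fully open), then the shift along the world's x, y, z in mm, then the turn about the world's z in degrees. In form: hand dx dy dz roll; .... A call has 1 to 5 rows; each row shifts and turns the commanded pose from where the row before left it; what a row does not reach is not made up. A row lasts 1/8 s, in which the tool goes at most 62.5 mm and 10.7 degrees, less where a joint would pass 70% of its speed; a pose out of reach is approached as far as the arm can. A call is refused whole if a number of a shift passes 62.5 or a number of a turn 10.7, either way. A call with a gripper value outside its range is refused whole. The fingers move at their own pace and stop on an object; the grip force is fixed at half the most. Time passes only in rows, so rows that do not move let the fingers close. It gives the time, the measured TCP pose, the force, the opening and the grip force at its end, in the units of the state.
- r.sense(): the state, without advancing time (a new reading comes with each control period).
- r.capture(name): name is "scene" or "top" or "wrist"; returns a dict with "pixels" (480x640x3 uint8, red, green, blue), "fovy" (degrees; the focal length in pixels is half the picture's height over the tangent of half this angle, whatever the lens; pixels are square), "cx", "cy" (the principal point, pixels), "origin" and "orientation" of the camera in the world; the wrist camera has in their place "T_tool_cam" (4x4, takes a point from camera to tool coordinates, whose origin is the TCP and whose axes are the flange's). Camera axes: x right, y down, z forward; pixel columns grow to the right and rows downward; lengths in m; the calibration is good to about 2 mm. A picture is of the moment at which its call begins: read the wrist's pose just before it. There is no depth.
- r.finish_job(): hands the job in; it is judged then, once.
The state is a dict: "time_s": time; "joints": joint angles; "joint_velocities": joint speeds; "effort": joint torques, N m; "tcp_pos": TCP position; "ee_rot": TCP orientation; "wrist_force": force on the tool from outside, world axes, zero at the start; "moment": the same for the moment, N m; "gripper_width": opening from 0.0 (shut) to 1.0 (fully open); "gripper_force": force on a finger pad.
Only numpy, scipy, OpenCV 4.12 (cv2) and the standard library are available. Lean on these libraries where they do the work, as an engineer would, in place of code of your own. Each camera call takes 0.05 s, during which the arm holds its last target. There are 200 camera calls.

## Working session

There is one attempt and no reset: what is moved stays moved. The work goes in short steps, Python scripts to look and compute and a shell command to move; the robot and the scene stay as the last step left them, time stands still between calls to the robot, and variables do not carry over. Pictures are saved under pics/ and viewed, at most 14 in all, crops included, and the job is handed in when it is done.

```bash
ls; mkdir -p pics; cat > h.py <<'E'
import numpy as np, cv2
from station import r
def cap(n,f=None):
    s=r.sense(); c=r.capture(n)
    if 'T_tool_cam' in c:
        T=np.eye(4); T[:3,:3]=np.array(s['ee_rot']); T[:3,3]=s['tcp_pos']; T=T@np.array(c['T_tool_cam'])
        c['origin']=T[:3,3]; c['orientation']=T[:3,:3]
    if f: cv2.imwrite('pics/'+f,c['pixels'][:,:,::-1])
    return c
def foc(c): return 240/np.tan(np.radians(c['fovy'])/2)
def px2w(c,u,v,z):
    f=foc(c); d=np.array(c['orientation'])@np.array([(u-c['cx'])/f,(v-c['cy'])/f,1.])
    o=np.array(c['origin']); return o+d*(z-o[2])/d[2]
def w2px(c,p):
    q=np.array(c['orientation']).T@(np.array(p)-np.array(c['origin'])); f=foc(c)
    return np.array([c['cx']+f*q[0]/q[2],c['cy']+f*q[1]/q[2]])
E
python3 - <<'E'
from h import *
a=cap('scene','s0.png'); b=cap('top','t0.png')
for c in(a,b): print(c['origin'],np.round(c['orientation'],3).tolist(),c['fovy'],c['cx'],c['cy'])
print(r.sense(), r.tip_extent)
E
```

```text
pics
[ 0.94090119 -0.54149407  0.74153047] [[0.836, 0.401, -0.376], [0.549, -0.627, 0.552], [-0.014, -0.668, -0.744]] 52.45159162673615 309.7149102195701 239.96587774886328
[ 3.39189443e-01 -1.06056951e-03  1.10700213e+00] [[0.026, -0.974, 0.224], [-1.0, -0.026, 0.001], [0.005, -0.224, -0.975]] 52.86014931535636 322.55511406742636 236.63339978045653
{'time_s': 0.1, 'joints': array([-5.25068811e+01,  2.20863987e+01,  3.89113721e-01, -2.58924722e-02,
       -6.84118875e+01, -1.48173178e+01]), 'joint_velocities': array([ 0.01939082, -0.07713457,  0.32465158,  0.06474347,  0.08279913,
       -0.07579275]), 'effort': array([-3.36282146e-04, -3.91690207e+01,  1.87934715e+01,  4.23190311e+00,
        1.34762100e-02, -7.67029269e-05]), 'tcp_pos': array([ 0.24077692, -0.57619985,  0.22957732]), 'ee_rot': array([[-9.22765203e-01, -3.85361774e-01, -8.26337814e-04],
       [-3.85362652e-01,  9.22763514e-01,  1.76754866e-03],
       [ 8.13686968e-05,  1.94947213e-03, -9.99998096e-01]]), 'wrist_force': array([-0.31465494,  0.13101137, -0.6954946 ]), 'moment': array([-0.00939285,  0.0421923 ,  0.05054367]), 'gripper_force': 0.0, 'gripper_width': 0.9980433377033839} 0.008
```

View pics/t0.png

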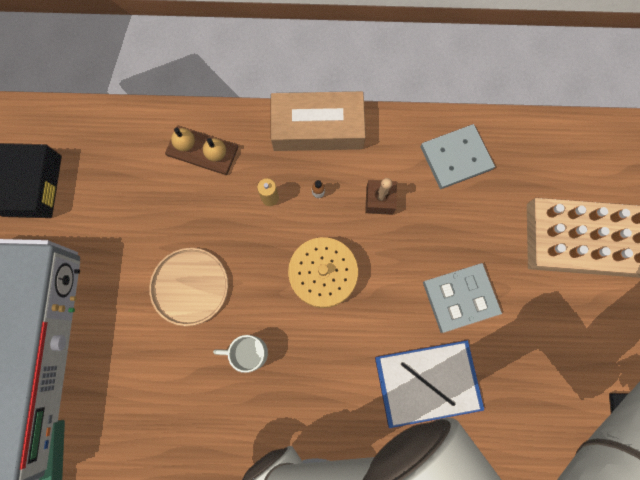

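View pics/s0.png

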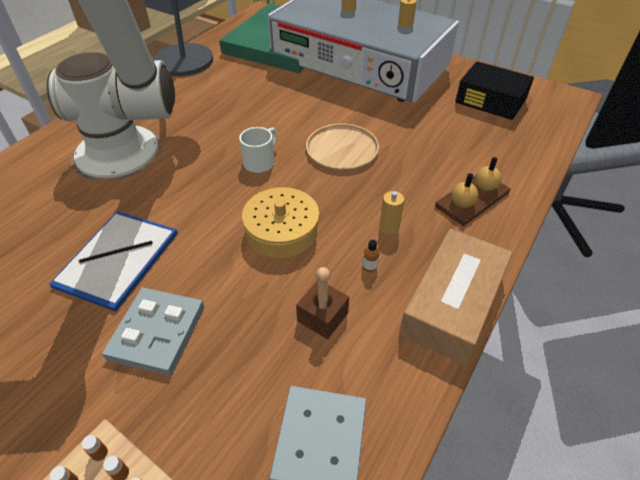

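The top view shows the pot with its lid at (323,271), the rest at (189,287) and the mould at (462,297). There are three stones, at (448,290), (456,312) and (481,304); the cavity at (472,283) is empty. The stand is at (381,197) with the rod's ball at (386,184), the hand electrode at (267,190) and the bottle at (319,187). The scene view agrees.

```bash
python3 - <<'E'
from h import *
c=cap('top'); im=c['pixels'][:,:,::-1].copy(); hsv=cv2.cvtColor(im,cv2.COLOR_BGR2HSV)
def comp(mask,u,v,rad):
    m=np.zeros(mask.shape,np.uint8); cv2.circle(m,(u,v),rad,255,-1); m&=mask
    n,l,st,ce=cv2.connectedComponentsWithStats(m); k=1+np.argmax(st[1:,4]); return (l==k).astype(np.uint8),st[k],ce[k]
def outline(m,z):
    ct=max(cv2.findContours(m,0,cv2.CHAIN_APPROX_NONE)[0],key=cv2.contourArea)[:,0]
    ct=cv2.convexHull(ct)[:,0]
    return np.array([px2w(c,u,v,z)[:2] for u,v in ct],np.float32)
for n,u,v in(('lid',323,271),('rest',189,287),('mould',440,300),('stone',448,290),('stand',372,200),('ball',387,183),('table',300,400)): print(n,hsv[v,u])
for nm,(u,v,rad,lo,hi,z) in dict(lid=(323,271,42,(18,110,60),(30,255,255),.056),rest=(189,287,46,(5,40,150),(25,140,255),.016)).items():
    m,st,ce=comp(cv2.inRange(hsv,lo,hi),u,v,rad); m=cv2.morphologyEx(m,cv2.MORPH_OPEN,np.ones((5,5)))
    print(nm,st,ce,px2w(c,*ce,z),cv2.minEnclosingCircle(outline(m,z)))
m,st,ce=comp(cv2.inRange(hsv,(85,15,80),(115,90,255)),462,297,48); P=outline(m,.022); print('mould',st,cv2.minAreaRect(P))
g=cv2.inRange(hsv,(0,0,185),(180,30,255))
for u,v in((448,290),(456,312),(481,304)):
    m,st,ce=comp(g,u,v,10); print('stone',st,ce,px2w(c,*ce,.035))
for n,u,v,z in(('ball',386,184,.124),('stand top',381,196,.052)): print(n,px2w(c,u,v,z))
for n,(u,v,w,h) in dict(a=(280,230,90,90),b=(140,240,100,100),m=(415,255,95,85),s=(355,165,60,60)).items(): pass
v1=cv2.resize(im[160:340,280:510],None,fx=3.4,fy=3.3,interpolation=cv2.INTER_CUBIC); cv2.imwrite('pics/c1.png',v1)
E
```

```text
lid [ 19 134 223]
rest [ 16  95 228]
mould [ 80  14 170]
stone [ 25  12 234]
stand [ 10 125 102]
ball [ 17  92 233]
table [ 13 134 150]
lid [ 289  238   69   70 3721] [322.6879871  271.88443967] [ 0.50095713 -0.00273319  0.056     ] ((0.501813530921936, -0.002727898769080639), 0.07720454037189484)
rest [ 143  241   93   93 5991] [187.91604073 287.63645468] [0.46314033 0.30078089 0.016     ] ((0.4656617045402527, 0.29963067173957825), 0.10728882253170013)
mould [461 343   4   1   4] ((0.3566511869430542, -0.31401294469833374), (0.006603604648262262, 0.0), 91.4727554321289)
stone [442 284  11  13 102] [447.05882353 289.66666667] [ 0.47160206 -0.28041339  0.035     ]
stone [450 305  11  14 105] [455.05714286 311.26666667] [ 0.42438698 -0.29652536  0.035     ]
stone [475 297  12  14 104] [480.44230769 303.25      ] [ 0.44344208 -0.35336304  0.035     ]
ball [ 0.68414809 -0.13344968  0.124     ]
stand top [ 0.68020163 -0.13159721  0.052     ]
```

View pics/c1.png

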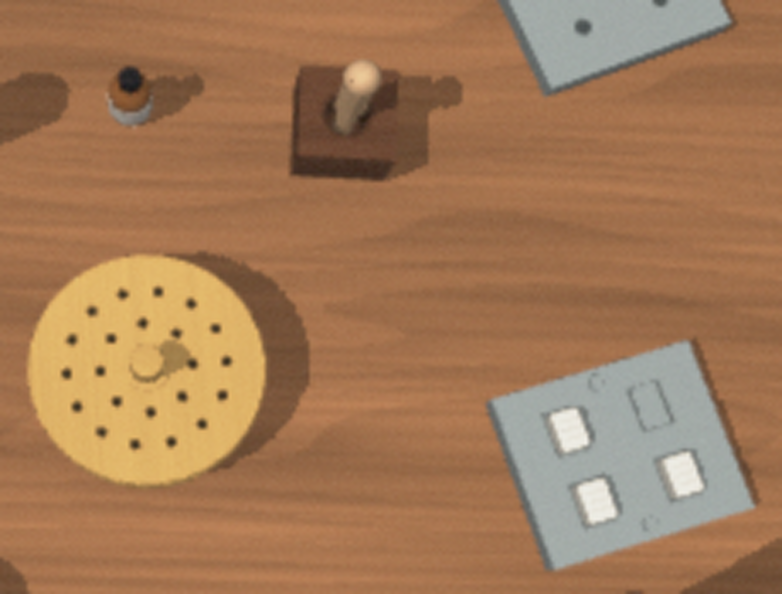

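```bash
for i in 1; do :; done
python3 -m jog '1 26 57 0 0;1 26 57 0 0;1 26 57 0 0;1 26 57 0 0;1 26 57 0 0'; python3 -m jog '1 26 57 0 0;1 26 57 0 0;1 26 57 0 0;1 26 57 0 0;1 26 57 0 0'; python3 -m jog '1 0 0 0 0;1 0 0 0 0'
python3 - <<'E'
from h import *
c=cap('wrist','w1.png'); print(r.sense()['tcp_pos'],c['fovy'],c['cx'],c['cy'],c['origin'],np.round(c['orientation'],3).tolist()); print(w2px(c,[.502,-.003,.084]),w2px(c,[.502,-.003,.056]))
E
```

```text
time_s: 0.78
tcp_pos: [0.3711, -0.2905, 0.2305]
ee_rot: [[-0.923, -0.385, 0.0], [-0.385, 0.923, -0.0], [-0.0, -0.0, -1.0]]
wrist_force: [1.5, 0.6, 0.5]
gripper_width: 1.001
gripper_force: 0.0
time_s: 1.4
tcp_pos: [0.5007, -0.0059, 0.2306]
ee_rot: [[-0.923, -0.386, 0.0], [-0.386, 0.923, 0.0], [-0.0, -0.0, -1.0]]
wrist_force: [0.7, -1.9, 0.8]
gripper_width: 1.001
gripper_force: 0.0
time_s: 1.65
tcp_pos: [0.4999, -0.0079, 0.2301]
ee_rot: [[-0.922, -0.386, -0.001], [-0.386, 0.922, -0.0], [0.001, 0.0, -1.0]]
wrist_force: [0.7, -0.2, 0.5]
gripper_width: 0.996
gripper_force: 0.0
[ 0.49978115 -0.00851677  0.23025293] 68.76817130589968 317.358068217184 232.85866644867008 [ 0.42830221 -0.03612476  0.3838871 ] [[-0.387, 0.885, 0.26], [0.922, 0.371, 0.11], [0.001, 0.282, -0.959]]
[319.40396774 224.90303247] [319.21838709 217.33054011]
```

View pics/w1.png

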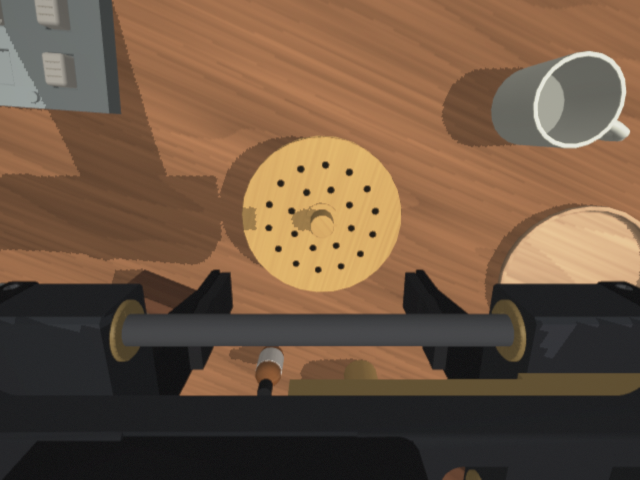

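The wrist view shows the lid's disc centred near (321,213) and the knob top at (321,223), with the mug at (585,100) and the rest at lower right. I'll fit the disc and the rest numerically.

```bash
python3 - <<'E'
from h import *
from scipy.optimize import least_squares
c=cap('wrist'); im=c['pixels'][:,:,::-1]; hsv=cv2.cvtColor(im,cv2.COLOR_BGR2HSV)
m=cv2.inRange(hsv,(17,100,120),(30,255,255)); z=np.zeros_like(m); cv2.circle(z,(321,213),95,255,-1); m&=z
m=cv2.morphologyEx(m,cv2.MORPH_CLOSE,np.ones((9,9))); m=cv2.morphologyEx(m,cv2.MORPH_OPEN,np.ones((9,9)))
ct=max(cv2.findContours(m,0,1)[0],key=cv2.contourArea)[:,0]; h=cv2.convexHull(ct)[:,0]
P=np.array([px2w(c,u,v,.056)[:2] for u,v in h])
f=least_squares(lambda q:np.hypot(*(P-q[:2]).T)-q[2],[.5,0,.077],loss='soft_l1',f_scale=.001); print('disc',f.x,np.abs(f.fun).max())
print('knob',px2w(c,321.5,223,.084))
t=cap('top'); g=cv2.cvtColor(t['pixels'],cv2.COLOR_RGB2HSV)
m=cv2.inRange(g,(5,40,165),(25,115,255)); z=np.zeros_like(m); cv2.circle(z,(189,287),46,255,-1); m&=z
m=cv2.morphologyEx(m,cv2.MORPH_OPEN,np.ones((5,5)))
ct=max(cv2.findContours(m,0,1)[0],key=cv2.contourArea)[:,0]; h=cv2.convexHull(ct)[:,0]
print(h.min(0),h.max(0))
P=np.array([px2w(t,u,v,.016)[:2] for u,v in h])
f=least_squares(lambda q:np.hypot(*(P-q[:2]).T)-q[2],[.465,.3,.089],loss='soft_l1',f_scale=.001); print('rest',f.x,np.abs(f.fun).max())
print('rest px',px2w(t,189,286.5,.016), 'mug', px2w(t,247,353,.08))
E
```

```text
disc [ 0.50233066 -0.0007928   0.0763724 ] 0.0007881652901341185
knob [ 0.49961255 -0.00258262  0.084     ]
[156 290] [175 317]
rest [0.42975646 0.34724621 0.0247398 ] 0.01561707605767967
rest px [0.46577389 0.29856037 0.016     ] mug [0.32404968 0.14931797 0.08      ]
```

```bash

python3 -m jog '1 1 5 -50 0;1 0 0 -50 0;1 0 0 -40 0;1 0 0 -15 0;1 0 0 -7 0' | tail -5 ; python3 -m jog '1 0 0 0 0;0 0 0 0 0;0 0 0 0 0;0 0 0 0 0;0 0 0 0 0'; python3 -m jog '0 0 0 0 0;0 0 0 0 0;0 0 0 0 0;0 0 0 0 0'
```

```text
tcp_pos: [0.5008, -0.0042, 0.0678]
ee_rot: [[-0.923, -0.384, -0.001], [-0.384, 0.923, -0.001], [0.002, 0.0, -1.0]]
wrist_force: [0.0, 0.2, 0.6]
gripper_width: 1.0
gripper_force: 0.0
time_s: 3.05
tcp_pos: [0.5014, -0.0029, 0.0688]
ee_rot: [[-0.923, -0.386, 0.0], [-0.386, 0.923, 0.0], [-0.0, -0.0, -1.0]]
wrist_force: [0.4, -0.3, 0.9]
gripper_width: 0.628
gripper_force: 0.0
time_s: 3.55
tcp_pos: [0.5013, -0.003, 0.0685]
ee_rot: [[-0.923, -0.386, -0.0], [-0.386, 0.923, -0.0], [0.0, 0.0, -1.0]]
wrist_force: [0.3, 0.3, -0.0]
gripper_width: 0.242
gripper_force: 30.0
```

```bash

python3 -m jog '0 0 0 10 0;0 0 0 20 0;0 0 0 30 0;0 0 0 30 0;0 0 20 0 0' | tail -3 ; python3 -m jog '0 -5 40 0 0;0 -5 40 0 0;0 -5 40 0 0;0 -5 40 0 0;0 -5 40 0 0'|tail -3; python3 -m jog '0 -5 40 0 0;0 -5 40 0 0;0 0 0 0 0;0 0 0 0 0'
python3 - <<'E'
from h import *
c=cap('wrist','w2.png'); print(w2px(c,[.466,.2985,.016]),r.sense()['tcp_pos'])
E
```

```text
wrist_force: [0.8, 0.7, -3.2]
gripper_width: 0.247
gripper_force: 30.0
wrist_force: [0.7, 1.2, -2.7]
gripper_width: 0.238
gripper_force: 30.0
time_s: 5.3
tcp_pos: [0.4657, 0.2964, 0.1582]
ee_rot: [[-0.923, -0.386, -0.001], [-0.386, 0.923, -0.001], [0.002, -0.0, -1.0]]
wrist_force: [-0.1, -0.7, -4.0]
gripper_width: 0.247
gripper_force: 30.0
[317.40850225 223.18587032] [0.46588904 0.29601251 0.15827228]
```

View pics/w2.png

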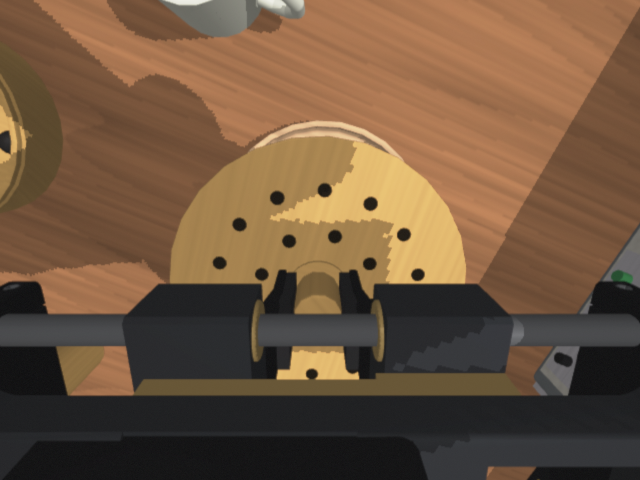

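The lid is held level in the jaws. The rest's outer rim shows above it, with its peak near (325,122). I'll fit the rest's centre from that arc.

```bash
python3 - <<'E'
from h import *
c=cap('wrist')
for x,y in((.466,.2985),):
  a=np.radians(np.arange(0,360,5)); Q=np.array([w2px(c,[x+.089*np.cos(t),y+.089*np.sin(t),.016]) for t in a])
  for q in Q[(Q[:,1]<160)]: print(np.round(q,1))
# arc points by eye from picture
for u,v in((252,147),(325,122),(404,158)):
  p=px2w(c,u,v,.016); print(p, np.hypot(p[0]-.466,p[1]-.2985))
E
```

```text
[397.7 152.7]
[391.5 145.9]
[384.6 139.6]
[377.1 133.9]
[369.  128.8]
[360.5 124.6]
[351.5 121.1]
[342.3 118.4]
[332.8 116.6]
[323.1 115.7]
[313.4 115.7]
[303.8 116.5]
[294.3 118.3]
[285.  120.9]
[276.  124.3]
[267.4 128.5]
[259.3 133.5]
[251.8 139.1]
[244.8 145.4]
[238.5 152.2]
[232.9 159.6]
[0.42731743 0.22368967 0.016     ] 0.08421951791896802
[0.3862051  0.27132194 0.016     ] 0.084296341352026
[0.38714988 0.34279479 0.016     ] 0.09043987001454909
```

```bash
python3 - <<'E'
from h import *
a=cv2.imread('pics/w2.png')[105:175,220:430]; a=cv2.resize(a,None,fx=3.5,fy=3.5,interpolation=2)
b=cv2.imread('pics/t0.png')[235:340,135:245]; b=cv2.resize(b,None,fx=3.2,fy=3.2,interpolation=2)
o=np.zeros((600,760,3),np.uint8); o[:a.shape[0],:a.shape[1]]=a; o[250:250+b.shape[0],:b.shape[1]]=b; cv2.imwrite('pics/c2.png',o)
E
```

```text
(no output)
```

View pics/c2.png

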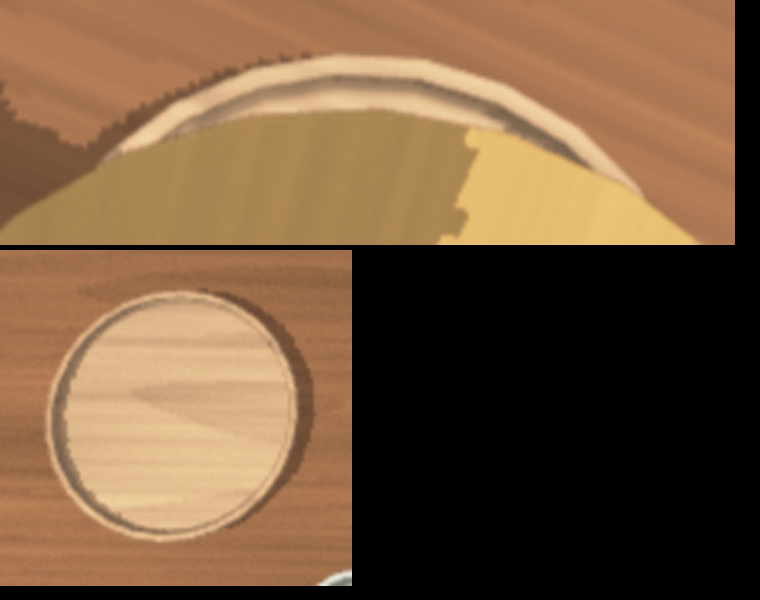

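```bash
python3 - <<'E'
from h import *
from scipy.optimize import least_squares
c=cap('wrist')
P=np.array([px2w(c,220+u/3.5,105+v/3.5,.016)[:2] for u,v in((105,155),(170,105),(250,70),(340,54),(430,60),(520,92),(590,140),(640,190))])
f=least_squares(lambda q:np.hypot(*(P-q[:2]).T)-.089,[.466,.3]); print(f.x,f.fun.round(4))
t=cap('top'); print(px2w(t,188.8,287,.016))
E
```

```text
[0.46844686 0.30277701] [-0.0001 -0.     -0.0001  0.0001  0.0003  0.0001 -0.0003 -0.    ]
[0.4646313  0.29891271 0.016     ]
```

```bash

python3 -m jog '0 1 5 -30 0;0 0 0 -40 0;0 0 0 -30 0;0 0 0 -15 0;0 0 0 -8 0' | tail -5 ; python3 -m jog '0 0 0 -3 0;0 0 0 -2 0;0 0 0 0 0;0 0 0 0 0'
```

```text
tcp_pos: [0.4678, 0.3018, 0.0353]
ee_rot: [[-0.923, -0.385, 0.0], [-0.385, 0.923, -0.0], [-0.0, -0.0, -1.0]]
wrist_force: [-0.5, -0.5, -3.1]
gripper_width: 0.243
gripper_force: 30.0
time_s: 6.62
tcp_pos: [0.4675, 0.3022, 0.0311]
ee_rot: [[-0.923, -0.386, 0.001], [-0.386, 0.923, 0.001], [-0.001, 0.0, -1.0]]
wrist_force: [0.8, 1.1, -3.0]
gripper_width: 0.239
gripper_force: 30.0
```

```bash

python3 -m jog '0 0 0 -2 0;0 0 0 0 0;0 0 0 -1 0;0 0 0 0 0' ; python3 -m jog '.5 0 0 0 0;.5 0 0 0 0;.5 0 0 0 0;.5 0 0 0 0;.5 0 0 0 0'; python3 -m jog '.8 0 0 20 0;.8 0 0 40 0;.8 0 0 50 0;.8 0 0 50 0;.8 0 0 0 0'
python3 - <<'E'
from h import *
c=cap('top','t2.png'); print(w2px(c,[.502,-.002,.05]))
a=cv2.imread('pics/t2.png')[160:345,140:510]; cv2.imwrite('pics/c3.png',cv2.resize(a,None,fx=2.1,fy=2.1,interpolation=2))
E
```

```text
time_s: 7.12
tcp_pos: [0.4674, 0.3021, 0.0285]
ee_rot: [[-0.923, -0.386, 0.0], [-0.386, 0.923, 0.0], [-0.0, -0.0, -1.0]]
wrist_force: [-3.3, -0.7, 5.6]
gripper_width: 0.247
gripper_force: 30.0
time_s: 7.75
tcp_pos: [0.4674, 0.302, 0.0275]
ee_rot: [[-0.923, -0.386, -0.0], [-0.386, 0.923, -0.0], [0.0, -0.0, -1.0]]
wrist_force: [0.2, 0.5, -0.3]
gripper_width: 0.497
gripper_force: 0.0
time_s: 8.38
tcp_pos: [0.4693, 0.3038, 0.1924]
ee_rot: [[-0.922, -0.386, 0.008], [-0.386, 0.922, 0.007], [-0.01, 0.004, -1.0]]
wrist_force: [0.5, -0.4, 0.1]
gripper_width: 0.797
gripper_force: 0.0
[322.35326767 271.82209438]
```

View pics/c3.png

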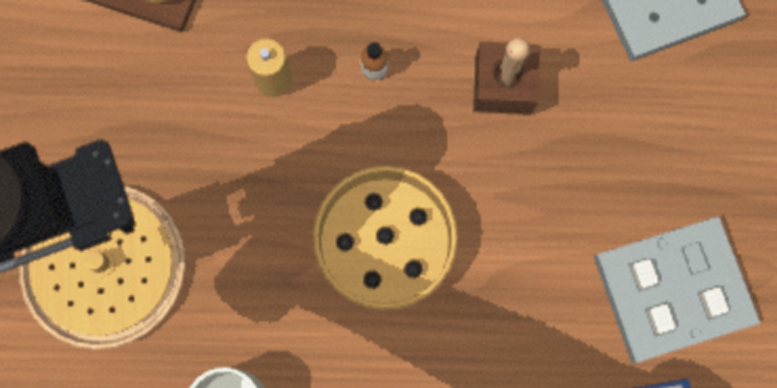

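The lid lies in its rest. The pot shows six beads, one in the middle and five in a ring, and three stones are still in the mould.

```bash

python3 -m jog '.5 0 -58 5 0;.5 0 -58 0 0;.5 0 -58 0 0;.5 0 -58 0 0;.5 0 -58 0 0' | tail -5 ; python3 -m jog '.5 -3 -58 0 -3.7;.5 -3 -58 0 0;.5 -3 -58 0 0;.5 -3 -58 0 0;.5 -3 -58 0 0'|tail -1; python3 -m jog '.5 0 -18 0 0;.5 0 0 0 0;.5 0 0 0 0'|head -3
python3 - <<'E'
from h import *
c=cap('wrist','w3.png'); print(r.sense()['tcp_pos'])
for p in((.4716,-.2804,.035),(.4244,-.2965,.035),(.4434,-.3534,.035)): print(w2px(c,p))
hsv=cv2.cvtColor(c['pixels'],cv2.COLOR_RGB2HSV)
m=cv2.inRange(hsv,(0,0,175),(180,40,255)); n,l,st,ce=cv2.connectedComponentsWithStats(m)
for k in range(1,n):
    if 600<st[k,4]<6000:
        P=cv2.minAreaRect(np.array([px2w(c,v,u,.035)[:2]*1000 for u,v in np.argwhere(l==k)],np.float32)); print(st[k],ce[k].round(1),P)
E
```

```text
tcp_pos: [0.4662, 0.0101, 0.1913]
ee_rot: [[-0.923, -0.386, -0.002], [-0.386, 0.923, -0.001], [0.002, 0.0, -1.0]]
wrist_force: [0.3, 0.1, 0.7]
gripper_width: 0.504
gripper_force: 0.0
gripper_force: 0.0
time_s: 10.05
tcp_pos: [0.4521, -0.2949, 0.1919]
ee_rot: [[-0.945, -0.326, -0.001], [-0.326, 0.945, 0.001], [0.001, 0.001, -1.0]]
[ 0.45230234 -0.29476647  0.19220066]
[323.0478672  242.09497439]
[323.52642119 188.77782739]
[256.1032113  188.09794571]
[448   0  53  36 694] [472.8  13.5] ((259.37750244140625, -230.90499877929688), (24.186298370361328, 40.81634521484375), 19.092451095581055)
[328  70  67  41 910] [353.   93.9] ((343.7389221191406, -292.7254943847656), (53.98915100097656, 27.22514533996582), 87.74404907226562)
[218 149  43  46 963] [233.2 171.7] ((437.75335693359375, -370.8384704589844), (41.26950454711914, 33.441856384277344), 4.909765720367432)
```

View pics/w3.png

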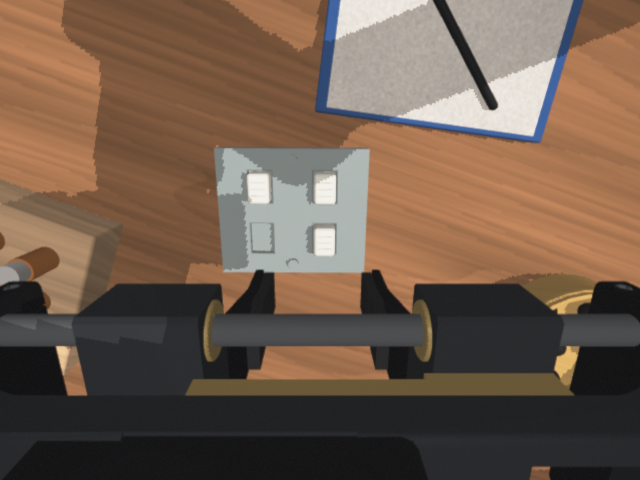

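The stones are at about (325,187), (325,240) and (259,187), within 2–3 px of where I predicted, and the mould is square to the jaws. I'll take the first stone.

```bash

python3 -m jog '.5 18 16 -40 0;.5 0 0 -50 0;.5 0 0 -40 0;.5 0 0 -22 0;.5 0 0 -8 0' | head -2; python3 -m jog '.5 0 0 0 0;.5 0 0 0 0;0 0 0 0 0;0 0 0 0 0;0 0 0 0 0'|tail -5; python3 -m jog '0 0 0 0 0;0 0 0 0 0;0 0 0 0 0'
```

```text
time_s: 10.72
tcp_pos: [0.4699, -0.2786, 0.0314]
tcp_pos: [0.4705, -0.2801, 0.0328]
ee_rot: [[-0.946, -0.325, 0.001], [-0.325, 0.946, -0.0], [-0.001, -0.0, -1.0]]
wrist_force: [-0.1, -1.2, -0.0]
gripper_width: 0.244
gripper_force: 2.2
time_s: 11.72
tcp_pos: [0.471, -0.2805, 0.033]
ee_rot: [[-0.946, -0.325, 0.001], [-0.325, 0.946, -0.001], [-0.001, -0.001, -1.0]]
wrist_force: [0.4, -4.2, 1.9]
gripper_width: 0.227
gripper_force: 30.0
```

```bash

python3 -m jog '0 0 0 10 0;0 0 0 40 0;0 0 0 45 0;0 11 47 0 0;0 10 44 0 0' | tail -2; python3 -m jog '0 10 44 0 0;0 10 44 0 0;0 10 44 0 0;0 10 44 0 0;0 0 0 0 0'; python3 - <<'E'
from h import *
c=cap('wrist','w4.png')
E
```

```text
gripper_width: 0.224
gripper_force: 30.0
time_s: 12.98
tcp_pos: [0.5309, -0.0103, 0.1271]
ee_rot: [[-0.944, -0.329, -0.002], [-0.329, 0.944, 0.0], [0.002, 0.001, -1.0]]
wrist_force: [-0.0, -0.1, 0.1]
gripper_width: 0.221
gripper_force: 30.0
```

View pics/w4.png

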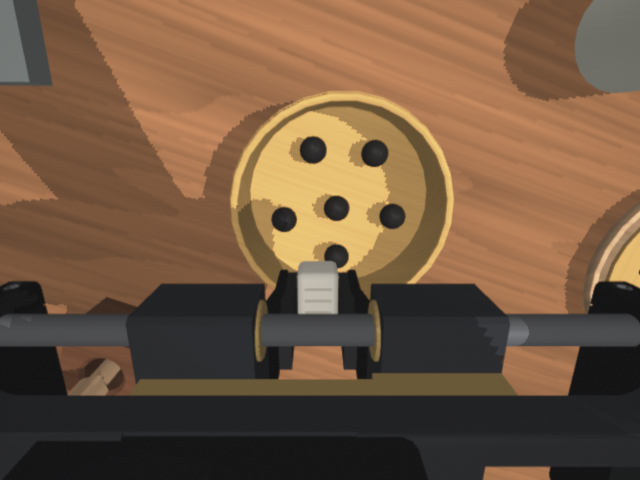

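The stone is held between the fingers over the far part of the pot, with the six beads in view. I'll lower it and let go.

```bash

python3 -m jog '0 0 -2 -35 0;0 0 0 -30 0;0 0 0 -12 0;0 0 0 0 0;.36 0 0 0 0' | head -2; python3 -m jog '.36 0 0 0 0;.36 0 0 0 0;.36 0 0 0 0;.36 0 0 20 0;.36 0 0 40 0'|tail -2; python3 -m jog '.5 0 0 30 0;.5 -18 -52 0 0;.5 -18 -52 0 0;.5 -18 -52 0 0;.5 -18 -52 0 0'|head -2;  python3 -m jog '.5 -18 -52 0 0;.5 -18 -22 0 0;.5 0 0 0 0;.5 0 0 0 0'|head -2
python3 - <<'E'
from h import *
c=cap('wrist','w5.png'); print(r.sense()['tcp_pos']); 
for p in((.423,-.295,.035),(.442,-.351,.035)): print(w2px(c,p))
E
```

```text
time_s: 13.65
tcp_pos: [0.5321, -0.0151, 0.0516]
gripper_width: 0.358
gripper_force: 0.0
time_s: 14.9
tcp_pos: [0.4587, -0.2244, 0.1409]
time_s: 15.4
tcp_pos: [0.4237, -0.2967, 0.1407]
[ 0.42392645 -0.29644752  0.14067492]
[317.35061943 233.64235668]
[240.67401446 233.28618101]
```

View pics/w5.png

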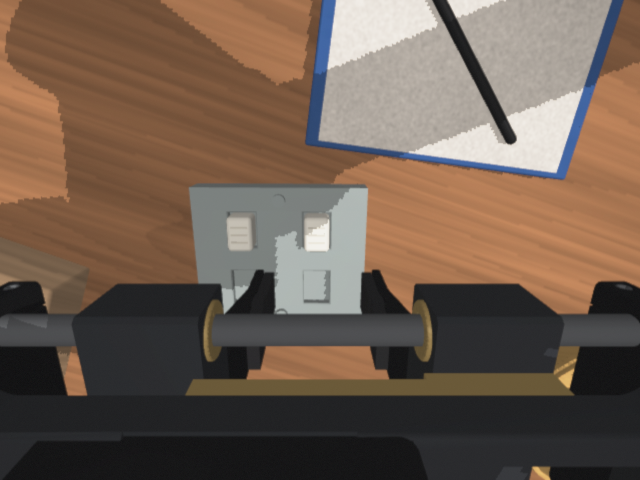

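The two remaining stones are where I predicted, at (317,232) and (240,231).

```bash

python3 -m jog '.5 0 0 -50 0;.5 0 0 -35 0;.5 0 0 -15 0;.5 0 0 -8 0;.5 0 0 0 0' | head -2; python3 -m jog '0 0 0 0 0;0 0 0 0 0;0 0 0 0 0;0 0 0 0 0;0 0 0 0 0'|tail -2; python3 -m jog '0 0 0 10 0;0 0 0 40 0;0 0 0 45 0;0 12 40 0 0;0 12 40 0 0'|tail -2;  python3 -m jog '0 12 40 0 0;0 12 40 0 0;0 12 40 0 0;0 11 40 0 0;0 11 40 0 0'|head -2; python3 -m jog '0 11 38 0 0;0 0 0 0 0;0 0 0 -35 0;0 0 0 -30 0;0 0 0 -12 0';
```

```text
time_s: 16.08
tcp_pos: [0.424, -0.297, 0.033]
gripper_width: 0.224
gripper_force: 30.0
gripper_width: 0.224
gripper_force: 30.0
time_s: 17.95
tcp_pos: [0.5054, -0.0157, 0.1279]
time_s: 18.58
tcp_pos: [0.5149, 0.0199, 0.0492]
ee_rot: [[-0.946, -0.324, -0.003], [-0.324, 0.946, -0.001], [0.004, 0.0, -1.0]]
wrist_force: [-0.1, -0.0, -0.4]
gripper_width: 0.226
gripper_force: 30.0
```

```bash

python3 -m jog '0 0 0 0 0;.36 0 0 0 0;.36 0 0 0 0;.36 0 0 0 0;.36 0 0 0 0' | head -2; python3 -m jog '.36 0 0 20 0;.36 0 0 40 0;.5 0 0 32 0;.5 -10 -47 0 0;.5 -10 -47 0 0'|tail -2; python3 -m jog '.5 -9 -47 0 0;.5 -9 -47 0 0;.5 -9 -47 0 0;.5 -9 -47 0 0;.5 -9 -47 0 0'|tail -2;  python3 -m jog '.5 -10 -44 0 0;.5 0 0 0 0;.5 0 0 0 0'|head -2
python3 - <<'E'
from h import *
c=cap('wrist','w6.png'); print(r.sense()['tcp_pos']); print(w2px(c,(.442,-.351,.035)))
t=cap('top')['pixels'][160:345,270:510,::-1]
cv2.imwrite('pics/c4.png',np.hstack([cv2.resize(t,(480,370)),cv2.resize(cv2.imread('pics/w6.png')[100:330,200:400],(320,370))]))
E
```

```text
time_s: 19.2
tcp_pos: [0.5165, 0.0211, 0.0509]
gripper_width: 0.495
gripper_force: 0.0
gripper_width: 0.502
gripper_force: 0.0
time_s: 20.82
tcp_pos: [0.4411, -0.3517, 0.1424]
[ 0.44132782 -0.35127925  0.14244096]
[315.3665435 234.4926879]
```

View pics/c4.png

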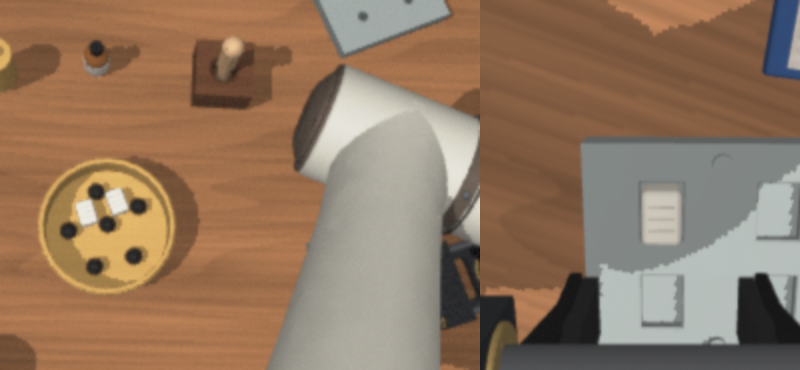

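Two stones lie in the pot at crop positions (87,212) and (117,201). The third is still in the mould at crop (661,213), as predicted.

```bash

python3 -m jog '.5 0 0 -50 0;.5 0 0 -37 0;.5 0 0 -15 0;.5 0 0 -8 0;.5 0 0 0 0' | head -2; python3 -m jog '0 0 0 0 0;0 0 0 0 0;0 0 0 0 0;0 0 0 0 0;0 0 0 0 0'|tail -2; python3 -m jog '0 0 0 10 0;0 0 0 40 0;0 0 0 45 0;0 7 40 0 0;0 7 40 0 0'|tail -2;  python3 -m jog '0 7 40 0 0;0 7 40 0 0;0 7 40 0 0;0 7 40 0 0;0 7 40 0 0'|head -2; python3 -m jog '0 6 41 0 0;0 0 0 0 0;0 0 0 -35 0;0 0 0 -30 0;0 0 0 -12 0'; python3 -m jog '0 0 0 0 0;.36 0 0 0 0;.36 0 0 0 0;.36 0 0 0 0;.36 0 0 0 0' | head -2; python3 -m jog '.36 0 0 20 0;.36 0 0 40 0;.5 0 0 50 0;.5 0 0 30 0;.5 0 0 0 0'|head -2
```

```text
time_s: 21.55
tcp_pos: [0.442, -0.352, 0.0332]
gripper_width: 0.22
gripper_force: 30.0
gripper_width: 0.23
gripper_force: 29.9
time_s: 23.42
tcp_pos: [0.4889, -0.0704, 0.1269]
time_s: 24.05
tcp_pos: [0.4942, -0.0318, 0.0487]
ee_rot: [[-0.946, -0.324, -0.005], [-0.324, 0.946, -0.001], [0.005, 0.001, -1.0]]
wrist_force: [0.4, -0.7, 0.3]
gripper_width: 0.227
gripper_force: 29.9
time_s: 24.68
tcp_pos: [0.4965, -0.031, 0.0509]
time_s: 25.3
tcp_pos: [0.4978, -0.0307, 0.1933]
```

```bash

python3 -m jog '.5 25 -20 10 0;.5 28 -20 10 0;.5 28 -20 0 0;.5 28 -20 0 0;.5 28 -10 0 0' | head -2; python3 -m jog '.5 0 0 0 0;.5 0 0 0 0;.5 0 0 0 0'
python3 - <<'E'
from h import *
c=cap('wrist','w7.png'); print(r.sense()['tcp_pos']); print(w2px(c,(.68,-.1316,.052)),w2px(c,(.684,-.133,.124)))
t=cap('top','t7.png'); t=t['pixels'][160:345,270:510,::-1]
u,v=w2px(c,(.684,-.133,.1)).astype(int); print(u,v)
w=cv2.imread('pics/w7.png')[max(0,v-75):v+75,max(0,u-65):u+65]; cv2.imwrite('pics/c5.png',np.hstack([cv2.resize(t,(389,300)),cv2.resize(w,(260*300//300,300),interpolation=2)])) ; print(w.shape)
E
```

```text
time_s: 25.92
tcp_pos: [0.6334, -0.122, 0.2086]
time_s: 26.3
tcp_pos: [0.6325, -0.1206, 0.2104]
ee_rot: [[-0.945, -0.326, -0.001], [-0.326, 0.945, 0.0], [0.001, 0.0, -1.0]]
wrist_force: [-0.0, -0.1, -0.5]
gripper_width: 0.496
gripper_force: 0.0
[ 0.63271094 -0.1206125   0.21066139]
[288.05513865 259.71828069] [277.11588659 297.79764965]
280 284
(150, 130, 3)
```

View pics/c5.png

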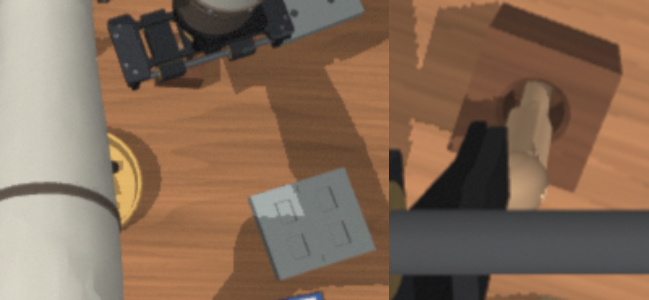

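The mould is now empty. The finger partly hides the rod at crop (535,110), so I'll back off for a clear oblique view of its handle.

```bash

python3 -m jog '1 -30 -8 -20 0;1 -30 0 -20 0;1 0 0 0 0;1 0 0 0 0' | tail -1
python3 - <<'E'
from h import *
c=cap('wrist','w8.png'); print(r.sense()['tcp_pos'])
B=w2px(c,(.684,-.133,.124)); A=w2px(c,(.68,-.1316,.052)); print(A,B)
u,v=((A+B)/2).astype(int)
w=c['pixels'][max(0,v-55):v+55,u-50:u+50,::-1]; w=cv2.resize(w,(500,550) if w.shape[0]==110 else None,fx=5,fy=5,interpolation=2)
s=cap('scene'); s1=s['pixels'][250:340,290:340,::-1]; s1=cv2.resize(s1,(300,540),interpolation=2)
o=np.zeros((600,800,3),np.uint8); o[:w.shape[0],:w.shape[1]]=w; o[:540,500:800]=s1; cv2.imwrite('pics/c6.png',o); print(u-50,max(0,v-55))
E
```

```text
gripper_force: 0.0
[ 0.57460017 -0.12890682  0.17170135]
[273.8127636  335.60137506] [257.83160453 398.29581696]
215 311
```

View pics/c6.png

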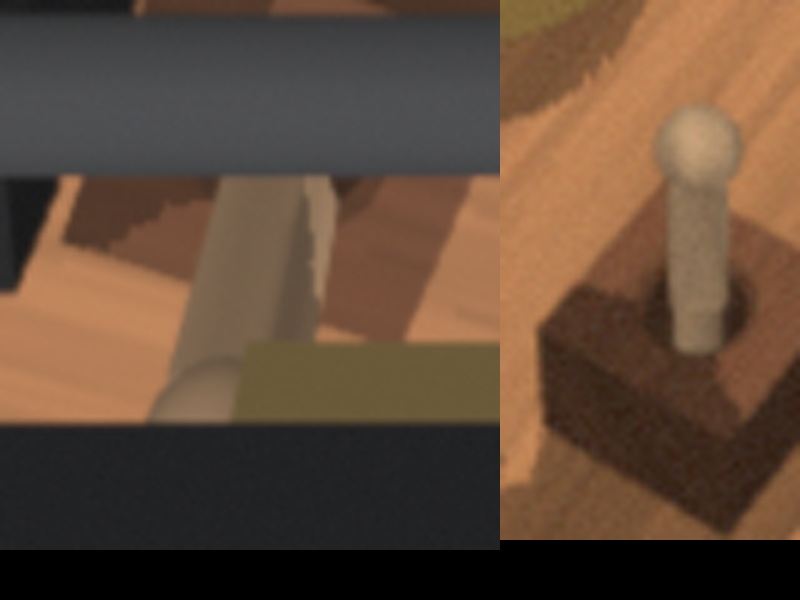

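The handle's wide and narrow faces meet at crop (300,180), with widths of about 87 and 30. That puts the face about 19° off the view line, so the jaw line should be at about 115° (roll +6). The scene crop agrees, with the ball at about (322.8,274.2).

```bash
python3 - <<'E'
from h import *
s=cap('scene');t=cap('top')
print('ball scene',px2w(s,322.8,274.2,.124)); b=cv2.imread('pics/t0.png'); 
print('ball top', px2w(t,280+361/3.4,160+76/3.3,.124))
print('stand top corners', [px2w(t,280+u/3.4,160+v/3.3,.052).round(4) for u,v in((301,66),(400,70),(392,161),(293,158))])
print('oil',px2w(t,280+129/3.4,160+78/3.3,.072))
p=(.684,-.133,.085); print('scene rod',w2px(s,p))
c=cap('wrist'); print(px2w(c,215+262/5,311+180/5,.08),px2w(c,215+240/5,311+300/5,.1), px2w(c,215+205/5,311+405/5,.124))
E
```

```text
ball scene [ 0.6870399  -0.13336776  0.124     ]
ball top [ 0.68634826 -0.13383651  0.124     ]
stand top corners [array([ 0.718 , -0.1029,  0.052 ]), array([ 0.7169, -0.17  ,  0.052 ]), array([ 0.6507, -0.1641,  0.052 ]), array([ 0.651 , -0.0978,  0.052 ])]
oil [0.69903738 0.01313879 0.072     ]
scene rod [321.24336755 287.70263856]
[ 0.67293765 -0.13555255  0.08      ] [ 0.68002999 -0.13404771  0.1       ] [ 0.67884885 -0.1357128   0.124     ]
```

```bash

python3 -m jog '.7 40 -2 0 6;.7 40 -2 0 0;.7 30 -1 0 0;.7 0 0 0 0;.7 0 0 -40 0' | head -2; python3 -m jog '.7 0 0 -40 0;.7 0 0 -10 0;.7 0 0 -3 0;.7 0 0 0 0;.7 0 0 0 0'
python3 - <<'E'
from h import *
c=cap('wrist','w9.png')
E
python3 -m jog '.3 0 0 0 0;.3 0 0 0 0;.3 0 0 0 0;.0 0 0 0 0;.0 0 0 0 0'; python3 -m jog '0 0 0 0 0;0 0 0 0 0'
```

```text
time_s: 27.78
tcp_pos: [0.6858, -0.1342, 0.1337]
time_s: 28.4
tcp_pos: [0.6843, -0.1341, 0.0794]
ee_rot: [[-0.906, -0.422, 0.003], [-0.422, 0.906, -0.0], [-0.003, -0.001, -1.0]]
wrist_force: [0.4, -0.0, -0.2]
gripper_width: 0.699
gripper_force: 0.0
time_s: 29.08
tcp_pos: [0.6833, -0.134, 0.0774]
ee_rot: [[-0.906, -0.422, -0.0], [-0.422, 0.906, -0.0], [0.0, 0.0, -1.0]]
wrist_force: [-0.1, -0.5, -0.5]
gripper_width: 0.216
gripper_force: 1.2
time_s: 29.32
tcp_pos: [0.6833, -0.134, 0.0774]
ee_rot: [[-0.906, -0.422, -0.0], [-0.422, 0.906, 0.0], [0.0, 0.0, -1.0]]
wrist_force: [0.3, 0.6, -0.3]
gripper_width: 0.184
gripper_force: 30.3
```

Opening is 16 mm, so the jaws are on the flats. I'll lift the rod and move over the pot.

```bash

python3 -m jog '0 0 0 10 0;0 0 0 30 0;0 0 0 35 0;0 -30 18 0 0;0 -30 18 0 0' | tail -2; python3 -m jog '0 -30 18 0 0;0 -30 18 0 0;0 -30 18 0 0;0 -30 18 0 0;0 -33 20 0 0'|tail -1;python3 -m jog '0 0 0 0 0;0 0 0 0 0;0 0 0 0 0'
python3 - <<'E'
from h import *
c=cap('wrist','w10.png'); print(r.sense()['tcp_pos'])
hsv=cv2.cvtColor(c['pixels'],cv2.COLOR_RGB2HSV); z=np.zeros((480,640),np.uint8)
pot=np.array([.502,-.002]); a=np.linspace(0,2*np.pi,60)
cv2.fillPoly(z,[np.array([w2px(c,[pot[0]+.066*np.cos(t),pot[1]+.066*np.sin(t),.015]) for t in a]).astype(np.int32)],255)
for nm,m,h in(('dark',cv2.inRange(hsv,(0,0,0),(180,255,70)),.016),('white',cv2.inRange(hsv,(0,0,110),(180,45,255)),.02)):
    n,l,st,ce=cv2.connectedComponentsWithStats(m&z)
    for k in range(1,n):
        if st[k,4]>60: print(nm,st[k],((px2w(c,*ce[k],h)[:2]-pot)*1000).round())
E
```

```text
gripper_width: 0.179
gripper_force: 30.3
gripper_force: 30.3
time_s: 30.95
tcp_pos: [0.4713, -0.0062, 0.1528]
ee_rot: [[-0.907, -0.422, 0.001], [-0.422, 0.907, 0.0], [-0.001, -0.0, -1.0]]
wrist_force: [0.6, -0.8, -0.7]
gripper_width: 0.18
gripper_force: 30.3
[ 0.47116809 -0.00626271  0.15261504]
dark [276 200  22  23 373] [-30. -31.]
dark [329 208  22  22 373] [-43.  13.]
dark [ 239  251  123   70 3060] [31. 15.]
dark [247 256  21  21 340] [ 27. -35.]
white [268 222  25  36 782] [ -6. -26.]
white [269 264  23  34 390] [ 27. -15.]
```

```bash

python3 -m jog '0 -1 -4 -15 0;0 0 0 -25 0;0 0 0 -20 0;0 0 0 -9 0;0 0 0 -4 0'; python3 -m jog '0 0 0 0 0'|head -4
python3 - <<'E'
import numpy as np
a=np.radians(194+20*np.arange(19)); P=np.round(34*np.c_[np.cos(a),np.sin(a)]).astype(int); print(';'.join('0 %d %d 0 0'%tuple(d) for d in np.diff(P,axis=0)))
E
```

```text
time_s: 31.62
tcp_pos: [0.4697, -0.0102, 0.0792]
ee_rot: [[-0.907, -0.422, -0.0], [-0.422, 0.907, -0.0], [0.0, -0.0, -1.0]]
wrist_force: [1.2, 0.1, -0.3]
gripper_width: 0.182
gripper_force: 30.3
time_s: 31.75
tcp_pos: [0.4698, -0.01, 0.0798]
ee_rot: [[-0.907, -0.422, 0.0], [-0.422, 0.907, 0.0], [-0.0, -0.0, -1.0]]
wrist_force: [1.0, -1.2, 0.2]
0 5 -11 0 0;0 8 -9 0 0;0 11 -5 0 0;0 11 -1 0 0;0 12 3 0 0;0 10 7 0 0;0 7 9 0 0;0 3 11 0 0;0 -1 12 0 0;0 -5 11 0 0;0 -8 9 0 0;0 -11 5 0 0;0 -11 1 0 0;0 -12 -3 0 0;0 -10 -7 0 0;0 -7 -9 0 0;0 -3 -11 0 0;0 1 -12 0 0
```

```bash

python3 -m jog '0 5 -11 0 0;0 8 -9 0 0;0 11 -5 0 0'|grep -v rot;python3 -m jog '0 11 -1 0 0;0 12 3 0 0;0 10 7 0 0'|grep -v rot;python3 -m jog '0 7 9 0 0;0 3 11 0 0;0 -1 12 0 0'|grep -v rot;python3 -m jog '0 -5 11 0 0;0 -8 9 0 0;0 -11 5 0 0'|grep -v rot;python3 -m jog '0 -11 1 0 0;0 -12 -3 0 0;0 -10 -7 0 0;0 -7 -9 0 0;0 -3 -11 0 0'|grep -v rot;python3 -m jog '0 1 -12 0 0'|grep -v rot
```

```text
time_s: 32.12
tcp_pos: [0.4942, -0.0358, 0.0799]
wrist_force: [-0.5, -0.8, -0.5]
gripper_width: 0.182
gripper_force: 30.3
time_s: 32.5
tcp_pos: [0.5226, -0.0264, 0.0779]
wrist_force: [-7.5, 1.5, 1.6]
gripper_width: 0.183
gripper_force: 30.2
time_s: 32.88
tcp_pos: [0.5368, 0.0069, 0.0797]
wrist_force: [-0.6, -1.0, 0.3]
gripper_width: 0.181
gripper_force: 30.2
time_s: 33.25
tcp_pos: [0.5131, 0.0309, 0.0807]
wrist_force: [8.7, -14.8, 1.8]
gripper_width: 0.181
gripper_force: 30.3
time_s: 33.88
tcp_pos: [0.468, 0.0017, 0.0796]
wrist_force: [-0.9, 0.3, -0.4]
gripper_width: 0.183
gripper_force: 30.3
time_s: 34.0
tcp_pos: [0.4727, -0.0093, 0.0807]
wrist_force: [4.5, 4.4, 2.8]
gripper_width: 0.182
gripper_force: 30.2
```

```bash

python3 -m jog '0 5 -11 0 0;0 8 -9 0 0;0 11 -5 0 0'|grep -v rot;python3 -m jog '0 11 -1 0 0;0 12 3 0 0;0 10 7 0 0'|grep -v rot;python3 -m jog '0 7 9 0 0;0 3 11 0 0;0 -1 12 0 0'|grep -v rot;python3 -m jog '0 -5 11 0 0;0 -8 9 0 0;0 -11 5 0 0'|grep -v rot;python3 -m jog '0 -11 1 0 0;0 -12 -3 0 0;0 -10 -7 0 0;0 -7 -9 0 0;0 -3 -11 0 0'|grep -v rot;python3 -m jog '0 1 -12 0 0'|grep -v rot
python3 - <<'E'
from h import *
c=cap('wrist','w11.png')
t=cap('top','t11.png');s=cap('scene','s11.png')
E
```

```text
time_s: 34.38
tcp_pos: [0.4924, -0.0362, 0.0789]
wrist_force: [-0.4, -0.2, 0.7]
gripper_width: 0.178
gripper_force: 30.2
time_s: 34.75
tcp_pos: [0.5271, -0.0257, 0.0793]
wrist_force: [-0.0, 1.0, -1.4]
gripper_width: 0.181
gripper_force: 30.2
time_s: 35.12
tcp_pos: [0.5353, 0.007, 0.0795]
wrist_force: [0.4, -0.3, 0.7]
gripper_width: 0.179
gripper_force: 30.2
time_s: 35.5
tcp_pos: [0.5105, 0.0316, 0.0796]
wrist_force: [0.1, -0.1, -0.6]
gripper_width: 0.183
gripper_force: 30.2
time_s: 36.12
tcp_pos: [0.4674, 0.0013, 0.0795]
wrist_force: [1.4, 0.0, -0.4]
gripper_width: 0.181
gripper_force: 30.1
time_s: 36.25
tcp_pos: [0.4691, -0.0108, 0.0795]
wrist_force: [-0.1, 0.5, 0.0]
gripper_width: 0.184
gripper_force: 30.1
```

```bash
python3 - <<'E'
from h import *
for nm in('wrist',):
    c=cap(nm); hsv=cv2.cvtColor(c['pixels'],cv2.COLOR_RGB2HSV); z=np.zeros((480,640),np.uint8)
    pot=np.array([.502,-.002]); a=np.linspace(0,2*np.pi,60)
    cv2.fillPoly(z,[np.array([w2px(c,[pot[0]+.069*np.cos(t),pot[1]+.069*np.sin(t),.012]) for t in a]).astype(np.int32)],255)
    for n2,m,h in(('dark',cv2.inRange(hsv,(0,0,0),(180,255,70)),.016),('white',cv2.inRange(hsv,(0,0,110),(180,45,255)),.02)):
        n,l,st,ce=cv2.connectedComponentsWithStats(m&z)
        for k in range(1,n):
            if st[k,4]>60: print(n2,st[k],((px2w(c,*ce[k],h)[:2]-pot)*1000).round())
w=cv2.imread('pics/w11.png')[90:330,170:470]; t=cv2.imread('pics/t11.png')[220:320,270:370]; s=cv2.imread('pics/s11.png')[150:270,210:340]
o=np.zeros((600,800,3),np.uint8); o[:320,:400]=cv2.resize(w,(400,320)); o[:400,400:]=cv2.resize(t,(400,400)); o[320:600,:303]=cv2.resize(s,(303,280)); cv2.imwrite('pics/c7.png',o)
E
```

```text
dark [279 209  30  21 497] [-47. -30.]
dark [219 234  30  29 688] [-12. -58.]
dark [ 206  270  200  106 8651] [14. -1.]
dark [340 345  27  24 373] [27. 50.]
white [ 361  255   45   31 1106] [-40.  36.]
```

```bash

python3 -m jog '0 5 -11 0 0;0 8 -9 0 0;0 11 -5 0 0;0 11 -1 0 0;0 12 3 0 0'|grep force;python3 -m jog '0 10 7 0 0;0 7 9 0 0;0 3 11 0 0;0 -1 12 0 0;0 0 0 0 0'|grep -v rot;
python3 -m jog '0 0 0 15 0;0 0 0 30 0;0 0 0 28 0;0 30 -28 0 0;0 30 -28 0 0' | tail -2;python3 -m jog '0 30 -28 0 0;0 29 -28 0 0;0 28 -28 0 0;0 0 0 0 0;0 0 0 0 0'
python3 - <<'E'
from h import *
c=cap('wrist','w12.png'); t=cap('top','t12.png'); s=cap('scene','s12.png'); print(r.sense()['tcp_pos'])
u,v=w2px(s,(.684,-.134,.11)).astype(int); print(u,v); S=s['pixels'][v-75:v+75,u-50:u+50,::-1]
W=c['pixels'][230:350,230:420,::-1]; T=t['pixels'][220:320,270:370,::-1]
o=np.zeros((600,800,3),np.uint8); o[:600,:400]=cv2.resize(S,(400,600),interpolation=2); o[:252,400:]=cv2.resize(W,(400,252),interpolation=2); o[255:600,430:775]=cv2.resize(T,(345,345)); cv2.imwrite('pics/c8.png',o)
E
```

```text
wrist_force: [-0.1, 0.8, 0.3]
gripper_force: 30.1
time_s: 37.7
tcp_pos: [0.535, 0.007, 0.0796]
wrist_force: [0.2, 0.8, 0.8]
gripper_width: 0.183
gripper_force: 30.1
gripper_width: 0.18
gripper_force: 30.1
time_s: 38.95
tcp_pos: [0.6818, -0.1342, 0.153]
ee_rot: [[-0.907, -0.422, -0.0], [-0.422, 0.907, 0.0], [0.0, 0.0, -1.0]]
wrist_force: [0.0, 0.1, -0.2]
gripper_width: 0.182
gripper_force: 30.1
[ 0.68182053 -0.13333609  0.15331178]
320 278
```

View pics/c8.png

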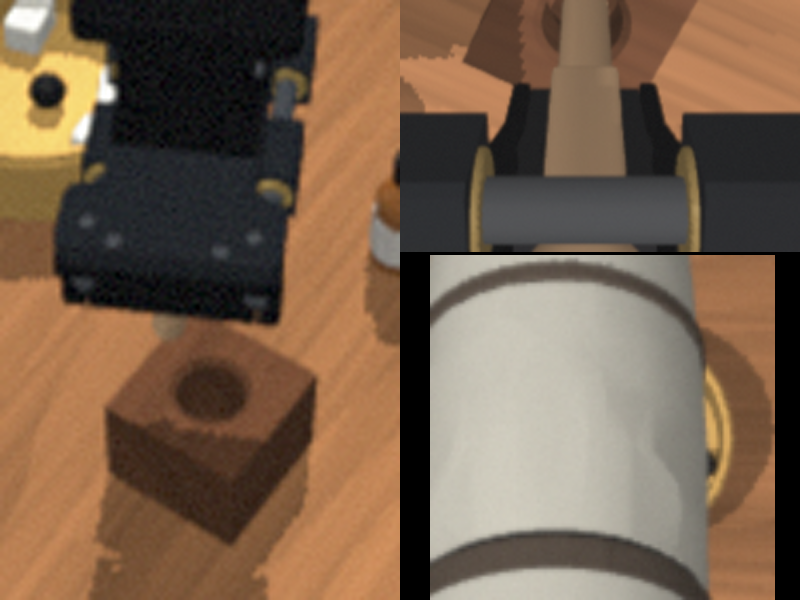

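The scene crop shows the rod's end at (168,330), below the jaws, and the bore at (212,390). The rod is straight in the jaws, and stones and a bead are visible in the pot. Next I'll check the rod's end against the bore.

```bash
python3 - <<'E'
from h import *
s=cap('scene'); print('end',px2w(s,270+168/4,203+333/4,.087)); print('bore',px2w(s,270+212/4,203+390/4,.052)); print('proj end/bore',(w2px(s,(.6818,-.1337,.086))-[270,203])*4,(w2px(s,(.684,-.1337,.052))-[270,203])*4)
c=cap('wrist'); W=lambda u,v,z:px2w(c,230+(u-400)/2.105,230+v/2.1,z); print('bore wrist',W(592,20,.052))
# predicted straight rod in wrist view
for z in(.086,.136,.16): print(z,(w2px(c,(.6818,-.1337,z))-[230,230])*[2.105,2.1]+[400,0])
E
```

```text
end [ 0.67024733 -0.14003192  0.087     ]
bore [ 0.68810667 -0.13366913  0.052     ]
proj end/bore [199.61110633 336.21173125] [203.85369937 385.76154284]
bore wrist [ 0.68312731 -0.1275034   0.052     ]
0.086 [577.2512233   40.83874502]
0.136 [575.60627025 106.05837075]
0.16 [574.47235631 151.01615386]
```

The rod's end is well off where a straight rod would put it: it has tilted about the jaw line, towards the robot. I'll measure the tilt.

```bash
python3 - <<'E'
from h import *
c=cap('wrist'); s=cap('scene'); im=c['pixels']; hsv=cv2.cvtColor(im,cv2.COLOR_RGB2HSV)
def pr(h,rows,u0,u1):
    for v in rows: print(v,' '.join('%d/%d'%(h[v,u,1],h[v,u,2]) for u in range(u0,u1,3)))
pr(hsv,range(196,276,4),294,345)
S=cv2.cvtColor(s['pixels'],cv2.COLOR_RGB2HSV); print(); 
for v in range(278,296,1): print(v,' '.join('%d/%d'%(S[v,u,1],S[v,u,2]) for u in range(302,328,2)))
E
```

```text
196 129/125 129/127 130/126 127/124 129/123 130/124 130/126 130/126 130/126 131/121 126/91 119/79 126/81 124/78 119/77 118/78 129/109
200 127/122 127/124 131/125 130/126 131/127 129/125 127/124 129/125 130/126 129/127 130/126 132/126 129/113 121/82 121/80 121/80 119/77
204 128/118 129/115 129/119 127/122 131/125 131/127 130/126 130/126 126/125 130/126 130/126 131/127 130/126 128/126 129/125 130/102 116/81
208 126/117 126/121 126/121 130/118 127/116 128/120 127/124 129/127 129/127 131/128 131/127 130/126 130/126 129/127 131/127 130/126 130/126
212 130/120 130/118 127/116 126/117 129/121 128/120 127/116 126/117 126/121 129/125 130/126 131/128 129/128 131/127 130/126 131/127 131/127
216 129/121 130/120 129/119 130/118 129/117 129/117 129/119 129/121 126/119 127/116 128/118 129/123 130/126 131/127 131/127 131/127 131/127
220 128/128 128/126 126/123 128/118 126/103 122/96 125/92 123/91 123/93 122/92 122/94 128/112 129/117 129/119 130/122 130/124 130/126
224 129/125 130/126 125/114 125/110 123/89 125/90 97/124 93/135 94/133 92/128 113/104 120/91 123/91 129/117 129/115 129/117 128/120
228 1
[... 2649 characters left out ...]
43/125 141/125 142/126 141/123 143/112 138/111 134/116 143/116 141/123
290 141/184 143/182 140/179 146/145 140/126 142/124 142/122 142/120 140/111 143/112 139/117 140/118 147/123
291 139/184 139/185 145/167 137/128 139/125 139/127 134/126 132/118 149/108 137/112 146/108 137/121 136/124
292 138/186 145/179 140/157 148/124 145/127 153/123 147/120 143/107 140/100 137/99 132/95 135/104 141/110
293 138/185 145/180 148/129 139/123 135/125 138/124 136/116 144/110 135/83 138/85 145/86 143/93 129/95
294 143/180 144/165 141/127 142/124 146/119 142/124 135/113 140/100 147/78 159/72 150/68 139/79 151/81
295 139/183 141/141 141/123 146/126 138/122 134/120 132/104 129/91 129/73 136/62 125/59 146/63 133/71
```

```bash
python3 - <<'E'
from h import *
from scipy.optimize import least_squares
c=cap('wrist'); s=cap('scene'); q=r.sense(); R=np.array(q['ee_rot']); t=np.array(q['tcp_pos']); X,Y=R[:,0],R[:,1]; Z=np.array([0,0,1.])
G=t+.011*Z; H0=.0784
def rod(p,h,a=0,b=0): # h along rod, a along tilted x, b along y
    phi,sl,o=p; ax=Z*np.cos(phi)-X*np.sin(phi); xx=X*np.cos(phi)+Z*np.sin(phi)
    return G+o*X+(h-H0+sl)*ax+a*xx+b*Y
th=np.linspace(0,2*np.pi,40)
def f(p):
    e=np.array([w2px(c,rod(p,0,.007*np.cos(a),.007*np.sin(a))) for a in th])[:,1].min()
    st=w2px(c,rod(p,.05,.008,0))[1]
    E=np.array([w2px(s,rod(p,0,.007*np.cos(a),.007*np.sin(a))) for a in th]); 
    return [e-222,st-262.5,(E[:,0].max()+E[:,0].min())/2-(312-2),E[:,1].max()-(288.3-1),p[2]*1000/1.5,p[1]*1000/6]
for p0 in([.2,0,0],):
    g=least_squares(f,p0,x_scale=[.1,.01,.01]); p=g.x; print(np.degrees(p[0]),p[1:]*1000,g.fun.round(1)); print('end',rod(p,0),'tcp',t,'axis top',rod(p,.114)); print('rel bore',rod(p,0)[:2]-[.684,-.134])
E
```

```text
11.094674055044784 [5.01694242 0.63127382] [-0.7  0.3  1.3  0.3  0.4  0.8]
end [ 0.66890911 -0.13991914  0.09180172] tcp [ 0.68227883 -0.13368338  0.15281644] axis top [ 0.68879011 -0.13064646  0.2036758 ]
rel bore [-0.01509089 -0.00591914]
```

The fit is consistent: the rod is tilted 11° towards the robot and has slid up 5 mm in the grip. I'll put its end over the bore and lower it, drifting with the tilt.

```bash

python3 -m jog '0 8 4 0 0;0 8 3 0 0;0 0 0 -15 0;0 0 0 -15 0;0 0 0 -7 0'|grep -v rot;python3 -m jog '0 0 0 0 0;0 0 0 -5 0;0 0 0 -5 0;0 -1 0 -5 0;0 0 0 0 0'|grep -v rot
```

```text
time_s: 40.02
tcp_pos: [0.6971, -0.1271, 0.113]
wrist_force: [-0.6, 0.3, 0.7]
gripper_width: 0.182
gripper_force: 30.1
time_s: 40.65
tcp_pos: [0.6969, -0.127, 0.0999]
wrist_force: [-0.4, -0.5, 0.3]
gripper_width: 0.181
gripper_force: 30.1
```

```bash

python3 -m jog '0 -1 0 -5 0;0 0 -1 -5 0;0 -1 0 -5 0'|grep -v rot;python3 -m jog '0 0 0 -5 0;0 -1 -1 -4 0;0 0 0 -3 0;0 0 0 0 0'|grep -v rot
```

```text
time_s: 41.02
tcp_pos: [0.6953, -0.1281, 0.0851]
wrist_force: [-0.2, -0.5, -0.9]
gripper_width: 0.183
gripper_force: 30.1
time_s: 41.52
tcp_pos: [0.6944, -0.1291, 0.0741]
wrist_force: [-1.7, -0.6, 1.9]
gripper_width: 0.179
gripper_force: 30.1
```

```bash

python3 -m jog '0 0 0 -2 0;0 0 0 0 0;.7 0 0 0 0;.7 0 0 0 0;.7 0 0 0 0'|grep -v rot;python3 -m jog '.8 0 0 0 0;.8 0 0 0 0;.8 0 0 15 0;.8 0 0 25 0;.8 0 0 30 0'|grep -v rot;python3 -m jog '.8 0 0 40 0;.8 -40 30 10 0;.8 -40 30 0 0;.8 -40 40 0 0;.8 -40 40 0 0'|grep -v rot
python3 -m jog '.8 0 50 0 0;.8 0 50 0 0;.8 0 50 0 0;.8 0 0 0 0'|grep tcp
python3 - <<'E'
from h import *
s=cap('scene','s13.png'); t=cap('top','t13.png'); S=cv2.cvtColor(s['pixels'],cv2.COLOR_RGB2HSV); 
m=cv2.inRange(S,(5,60,150),(25,112,255)); m[:, :295]=0;m[:,350:]=0;m[:255]=0;m[320:]=0
n,l,st,ce=cv2.connectedComponentsWithStats(m)
for k in range(1,n):
    if st[k,4]>15: print('scene',st[k],ce[k])
s0=cv2.imread('pics/s0.png'); d=np.abs(s0.astype(int)-s['pixels'][:,:,::-1]).max(2)>45; d[:,:290]=0;d[:,420:]=0;d[:190]=0;d[340:]=0
n,l,st,ce=cv2.connectedComponentsWithStats(d.astype(np.uint8)); print('diff',[ (a.tolist()) for a in st[1:] if a[4]>15])
T0=cv2.imread('pics/t0.png'); d=np.abs(T0.astype(int)-t['pixels'][:,:,::-1]).max(2)>45; d[:,240:][:,:0]=0; d[:160]=0; d[230:]=0
n,l,st,ce=cv2.connectedComponentsWithStats(d.astype(np.uint8)); print('topdiff',[ (a.tolist()) for a in st[1:] if a[4]>12])
E
```

```text
time_s: 42.15
tcp_pos: [0.6942, -0.129, 0.0709]
wrist_force: [-0.2, 0.4, -0.6]
gripper_width: 0.438
gripper_force: 0.0
time_s: 42.78
tcp_pos: [0.6943, -0.1291, 0.143]
wrist_force: [-0.0, 0.2, 0.1]
gripper_width: 0.794
gripper_force: 0.0
time_s: 43.4
tcp_pos: [0.5335, 0.0119, 0.193]
wrist_force: [1.2, 0.9, -0.3]
gripper_width: 0.8
gripper_force: 0.0
tcp_pos: [0.5347, 0.1641, 0.1929]
scene [338 272  12  12 112] [344.03571429 277.24107143]
diff [[290, 190, 29, 50, 994], [294, 218, 54, 86, 1683], [339, 272, 12, 9, 78], [318, 281, 10, 23, 125], [326, 288, 8, 18, 57], [290, 306, 6, 34, 96]]
topdiff [[74, 160, 216, 70, 7384], [375, 166, 8, 8, 50], [382, 179, 10, 16, 89], [407, 183, 9, 10, 65]]
```

```bash
python3 - <<'E'
from h import *
from scipy.optimize import least_squares
s=cap('scene');t=cap('top'); T=cv2.cvtColor(t['pixels'],cv2.COLOR_RGB2HSV)
m=cv2.inRange(T,(8,50,180),(25,115,255)); m[:, :365]=0;m[:,400:]=0;m[:155]=0;m[:][205:]=0
n,l,st,ce=cv2.connectedComponentsWithStats(m); k=1+np.argmax(st[1:,4]); print(st[k],ce[k])
g=least_squares(lambda p:np.r_[w2px(s,p)-[344,277.3],w2px(t,p)-ce[k]],[.7,-.12,.12]); print(g.x,g.fun.round(1))
d=g.x-np.array([.685,-.1335,.012]); print('lean from bore centre',np.arctan2(np.hypot(*d[:2]),d[2]), 'by height',np.arccos(min(1,d[2]/.114)))
E
```

```text
[374 165  10  10  74] [378.37837838 169.41891892]
[ 0.71772918 -0.11786232  0.12058209] [ 0.2 -0.   0.2  0.2]
lean from bore centre 0.32240563939054373 by height 0.3095377530404119
```

The lean is about 0.32–0.35 rad, inside the 0.45 limit, and the bore's geometry caps it there. Now the lid: I'll grip it at the same pose where I let it go.

```bash

python3 -m jog '.6 -17 35 0 -2.3;.6 -17 35 0 0;.6 -17 35 0 0;.6 -16 33 0 0;.6 0 0 0 0'|grep tcp;python3 -m jog '.6 0 0 -50 0;.6 0 0 -50 0;.6 0 0 -40 0;.6 0 0 -15 0;.6 0 0 -9 0'|grep tcp; python3 -m jog '.6 0 0 0 0;.6 0 0 0 0'
```

```text
tcp_pos: [0.4671, 0.2996, 0.1919]
tcp_pos: [0.4683, 0.2985, 0.0277]
time_s: 45.6
tcp_pos: [0.4681, 0.2996, 0.0289]
ee_rot: [[-0.923, -0.386, 0.002], [-0.386, 0.923, 0.002], [-0.003, 0.001, -1.0]]
wrist_force: [0.0, 1.4, 0.3]
gripper_width: 0.603
gripper_force: 0.0
```

```bash

python3 -m jog '.6 -1 2 0 0;.6 0 0 0 0;0 0 0 0 0;0 0 0 0 0;0 0 0 0 0'|grep tcp;python3 -m jog '0 0 0 0 0;0 0 0 0 0;0 0 0 0 0;0 0 0 0 0'|grep -v rot; python3 -m jog '0 0 0 10 0;0 0 0 30 0;0 0 0 40 0;0 0 0 30 0;0 0 0 0 0'|grep -v rot
```

```text
tcp_pos: [0.4664, 0.301, 0.0275]
time_s: 46.72
tcp_pos: [0.4664, 0.3011, 0.0275]
wrist_force: [-0.3, 0.9, -0.8]
gripper_width: 0.243
gripper_force: 30.0
time_s: 47.35
tcp_pos: [0.4673, 0.3019, 0.1401]
wrist_force: [-0.4, -0.2, -4.3]
gripper_width: 0.244
gripper_force: 30.0
```

```bash
python3 - <<'E'
from h import *
c=cap('top','t14.png'); hsv=cv2.cvtColor(c['pixels'],cv2.COLOR_RGB2HSV); z=np.zeros((480,640),np.uint8); pot=np.array([.502,-.002]); a=np.linspace(0,2*np.pi,60)
cv2.fillPoly(z,[np.array([w2px(c,[pot[0]+.072*np.cos(t),pot[1]+.072*np.sin(t),.03]) for t in a]).astype(np.int32)],255)
for n2,m,h in(('dark',cv2.inRange(hsv,(0,0,0),(180,255,60)),.02),('white',cv2.inRange(hsv,(0,0,110),(180,50,255)),.026)):
    n,l,st,ce=cv2.connectedComponentsWithStats(m&z)
    for k in range(1,n):
        if st[k,4]>8: print(n2,st[k],((px2w(c,*ce[k],h)[:2]-pot)*1000).round())
E
python3 -m jog '0 5 -38 0 0;0 4 -38 0 0;0 4 -38 0 0;0 4 -38 0 0;0 4 -38 0 0'|grep tcp;python3 -m jog '0 4 -38 0 0;0 4 -38 0 0;0 4 -38 0 0;0 0 0 0 0;0 0 0 0 0'|grep -v rot; python3 -m jog '0 0 0 0 0'
```

```text
dark [306 250   7   7  39] [48. 32.]
dark [335 251   7   6  38] [ 48. -35.]
dark [319 272   7   6  33] [-2.  2.]
dark [294 276   7   7  40] [-14.  57.]
dark [346 277   7   7  37] [-13. -60.]
dark [341 287   7   7  38] [-36. -49.]
white [325 249   9  13 101] [ 43. -13.]
white [309 254  13  12 108] [32. 18.]
white [299 285  13  11 106] [-38.  37.]
tcp_pos: [0.4859, 0.1091, 0.1355]
time_s: 48.65
tcp_pos: [0.4984, -0.0032, 0.1361]
wrist_force: [-0.5, 0.9, -3.2]
gripper_width: 0.242
gripper_force: 30.0
time_s: 48.78
tcp_pos: [0.499, -0.0024, 0.1369]
ee_rot: [[-0.922, -0.386, -0.001], [-0.386, 0.922, -0.0], [0.001, 0.0, -1.0]]
wrist_force: [-0.3, 1.0, -2.6]
gripper_width: 0.241
gripper_force: 30.0
```

All six beads and three stones are in the pot. I'll lower the lid.

```bash

python3 -m jog '0 1 -1 -30 0;0 0 0 -20 0;0 0 0 -7 0;0 0 0 0 0;0 0 0 0 0'|grep -v rot;python3 -m jog '0 0 0 -4 0;0 0 0 -3 0;0 0 0 0 0;0 0 0 0 0'|grep -v rot; python3 -m jog '0 0 0 -3 0;0 0 0 0 0;0 0 0 0 0'|grep -v rot
```

```text
time_s: 49.4
tcp_pos: [0.5011, -0.0036, 0.0814]
wrist_force: [0.0, 0.3, -3.1]
gripper_width: 0.244
gripper_force: 30.0
time_s: 49.9
tcp_pos: [0.5004, -0.004, 0.0736]
wrist_force: [-0.1, -0.1, -3.2]
gripper_width: 0.249
gripper_force: 30.0
time_s: 50.28
tcp_pos: [0.5004, -0.004, 0.0705]
wrist_force: [0.4, -0.0, -3.2]
gripper_width: 0.246
gripper_force: 30.0
```

```bash

python3 -m jog '0 0 0 -1 0;0 0 0 -1 0;0 0 0 0 0;0 0 0 0 0'|grep -v rot;python3 -m jog '0 0 0 -1 0;0 0 0 0 0;0 0 0 0 0'|grep -v rot
```

```text
time_s: 50.78
tcp_pos: [0.5004, -0.004, 0.0686]
wrist_force: [-0.5, 0.4, -3.8]
gripper_width: 0.245
gripper_force: 30.0
time_s: 51.15
tcp_pos: [0.5003, -0.004, 0.0675]
wrist_force: [0.1, 0.3, -3.6]
gripper_width: 0.253
gripper_force: 30.0
```

```bash

python3 -m jog '0 0 0 -1 0;0 0 0 0 0;0 0 0 0 0'|grep -v rot;python3 -m jog '0 0 0 -1 0;0 0 0 0 0;0 0 0 0 0'|grep -v rot
```

```text
time_s: 51.52
tcp_pos: [0.5004, -0.004, 0.0674]
wrist_force: [-3.4, 0.6, 6.4]
gripper_width: 0.243
gripper_force: 30.0
time_s: 51.9
tcp_pos: [0.5004, -0.004, 0.0674]
wrist_force: [-5.6, 0.9, 12.7]
gripper_width: 0.249
gripper_force: 30.0
```

Contact is at TCP z 0.0674, the height at which the disc should rest on the rim. I'll release, lift and check.

```bash

python3 -m jog '0 0 0 1 0;.5 0 0 0 0;.5 0 0 0 0;.5 0 0 0 0;.5 0 0 0 0'|grep -v rot;python3 -m jog '.6 0 0 20 0;.6 0 0 40 0;.6 0 0 50 0;.6 0 0 50 0;.6 -20 40 0 0'|grep tcp;python3 -m jog '.6 -20 50 0 0;.6 -20 50 0 0;.6 0 50 0 0;.6 0 0 0 0'|grep tcp
python3 - <<'E'
from h import *
from scipy.optimize import least_squares
for nm in('top','scene'):
    c=cap(nm); c0=cv2.imread({'top':'pics/t0.png','scene':'pics/s0.png'}[nm]); im=c['pixels'][:,:,::-1]
    def disc(im):
        h=cv2.cvtColor(im,cv2.COLOR_BGR2HSV); m=cv2.inRange(h,(17,90,150),(32,255,255)); z=np.zeros_like(m); u,v=w2px(c,(.502,-.002,.056)).astype(int); cv2.circle(z,(u,v),60,255,-1); m=cv2.morphologyEx(m&z,cv2.MORPH_OPEN,np.ones((5,5)))
        ct=max(cv2.findContours(m,0,1)[0],key=cv2.contourArea)[:,0]; hl=cv2.convexHull(ct); return cv2.boundingRect(hl),cv2.fitEllipse(hl)
    print(nm,disc(c0.copy()),disc(im.copy()))
    d=np.abs(c0.astype(int)-im).max(2)>45; u,v=w2px(c,(.502,-.002,.06)).astype(int); print('diffpx around lid',d[v-45:v+45,u-45:u+45].sum())
    if nm=='scene': print('ball',im[277,344],'oil diff',d[235:275,360:382].sum(),'grip diff',d[190:235,380:405].sum())
E
```

```text
time_s: 52.52
tcp_pos: [0.5004, -0.004, 0.0664]
wrist_force: [-0.0, -0.3, 0.3]
gripper_width: 0.494
gripper_force: 0.0
tcp_pos: [0.4834, 0.036, 0.2308]
tcp_pos: [0.4402, 0.1887, 0.2265]
top ((288, 238, 70, 69), ((322.75665283203125, 271.81134033203125), (69.55596923828125, 69.76753997802734), 176.7634735107422)) ((289, 237, 69, 69), ((322.85028076171875, 271.4698791503906), (68.99003601074219, 69.27691650390625), 127.00274658203125))
diffpx around lid 3040
scene ((242, 187, 77, 55), ((280.0582275390625, 214.2091064453125), (54.73301696777344, 77.31816864013672), 85.39141845703125)) ((269, 189, 50, 52), ((291.15435791015625, 215.3995819091797), (47.604984283447266, 57.218509674072266), 53.75082015991211))
diffpx around lid 2816
ball [137 183 223] oil diff 0 grip diff 0
```

```bash

python3 -m jog '.6 0 -50 40 0;.6 0 -60 0 0;.6 0 -60 0 0;.6 0 -60 0 0;.6 0 -60 0 0'|grep tcp;python3 -m jog '.6 0 -60 0 0;.6 0 -60 0 0;.6 0 -60 0 0;.6 0 0 0 0;.6 0 0 0 0'|grep tcp
python3 - <<'E'
from h import *
c=cap('scene'); c0=cv2.imread('pics/s0.png'); im=c['pixels'][:,:,::-1]
def disc(im):
    h=cv2.cvtColor(im.copy(),cv2.COLOR_BGR2HSV); m=cv2.inRange(h,(15,80,130),(34,255,255)); m[:180]=0;m[260:]=0;m[:,:235]=0;m[:,325:]=0
    m=cv2.morphologyEx(m,cv2.MORPH_OPEN,np.ones((5,5))); ct=max(cv2.findContours(m,0,1)[0],key=cv2.contourArea)[:,0]; return cv2.boundingRect(ct)
print(disc(c0),disc(im)); d=np.abs(c0.astype(int)-im).max(2)>45; print(d[180:260,235:325].sum())
E
```

```text
tcp_pos: [0.4393, -0.1058, 0.2658]
tcp_pos: [0.4393, -0.2835, 0.2652]
(242, 187, 78, 55) (242, 187, 78, 58)
4
```

The scene view of the lidded pot now matches the start (4 pixels differ), so I'm handing in.

```bash
python3 -c "
from station import r
print(r.finish_job())"
```

```text
the job is handed in; nothing more can be done
None
```

The job is handed in, with no verdict returned: all three stones and six beads were in the pot and stirred 2½ turns, the lid is back on within about 1 mm of where it started, the bottle and hand electrode show no movement, and the rod is in its stand leaning about 0.32–0.35 rad (limit 0.45) because it tilted in the grip while stirring.

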